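# Set the slope of the washer chute

## Task

Set the slope of the hinged washer chute: first, with the chute still hanging, slide the flat cover fully shut over the drop well, so that no washer can fall in. Then raise the chute by the handle on its side until its pointer lines up with the index clamp on the quadrant, and hold it steadily there: nothing else carries it, so your program finishes while still holding the handle, ready for the hinge clamp to be tightened. Leave the index clamp, the catch cup and the other parts where they are.

Things in the scene. Friction and masses are not known exactly. Their poses are not given: they have to be found in the camera images.
- feeder: Chute feed unit, bolted down: cast foot 150 x 250 x 12 mm, two cheeks, feed head 110 mm wide, 240 mm high, from y = 0 to 190 mm. Origin on the ledge under the middle of the chute's hinge; x along the hinge axis (187 mm up), the chute leads down towards -y, z up. A black star knob, the hinge clamp, now loose (not part of this job), sits on the hinge's -x end, out to x = -81 mm.
- cover (a joint): Slide of the flat cover (plate 84 x 92 x 4 mm, in two guides on top of the feed head), m: 0 = fully shut over the drop well, against its end stop; grows as it opens along the unit's +y; at most 0.088. Starts mostly open; rubs with about 1.5 N, so it stays where it is left.
- cover_knob (a point): Middle of the cover's knob: dark steel, head 20 mm across from 13 to 32 mm above the plate, on a 12 mm neck. The point is 16 mm above the plate's upper face, 16 mm below the knob's top, 260 mm above the ledge. The guide lips, 5.5 mm higher than the plate, run 39 mm to either side. The cover shuts along the unit's -y.
- chute (a joint): Hinge of the chute flap (steel trough 70 mm wide, 205 mm long from the hinge, walls 26 mm, about 0.5 kg), rad: 0 = hanging on its lower stop, sloping 48 degrees below level towards the unit's -y; grows as the tail is raised (a turn about the unit's -x); at most 0.85. Swings freely and falls back when let go.
- chute_hinge (a point): On the hinge axis (the unit's x direction, 187 mm above the ledge), at the middle of the chute's width. The chute's own frame turns with it: at joint value q its -y axis points down the trough, 0.838 - q rad below level.
- pointer_tip (a point): Tip of the dark pointer blade on the far (+x) end of the hinge pin, turning with the chute over the face of the graduated aluminium quadrant; 91 mm from the hinge axis, 71 mm to +x of the chute's middle. Its axes are the chute's.
- lift_handle: Grip of the lifting handle on the chute: plain round dark steel sleeve, 13 mm thick, 60 mm long, free to revolve on a spindle that stands out from the trough's -x side wall, parallel to the hinge, with an 18 mm end button. Origin on its axis at the end next to the wall: in the chute's frame 45 mm to -x of the hinge point, 160 mm down the trough and 10 mm above.
- handle_grip (a point): Where to hold that sleeve: on its axis, 82 mm to -x of the chute's middle, 47 mm out from the wall; 160 mm from the hinge axis, about 75 mm above the ledge while the chute hangs. Fingers can pinch it from above, closing along the unit's y; it revolves, so the chute swings without turning the tool.
- index (a joint): Setting of the index clamp on the quadrant's rim, rad, with the same zero and direction as chute: the chute is at the mark when both values are equal. Set between 0.22 and 0.60, different each time, and tight on the rim; not to be moved.
- index_tip (a point): Tip of the index clamp's tooth, 97.5 mm from the hinge axis, pointing at the hinge. The clamp is a 16 mm steel saddle on the quadrant's rim with a 16 mm brass thumb screw pointing outwards. Its frame lies as the chute's does when the chute is at the mark.
- catch_cup: Loose steel catch cup, 80 mm across, 50 mm high, under the chute's tail. Origin under its centre. Leave it.
- gear_coupling: Nickel gear coupling, 57 mm across, 40 mm high. Origin under its centre. Leave it.
- washer_a: Tan phenolic thrust washer, 60 mm across, 6 mm thick, beside the feed unit on its far side. Origin under its centre. Leave it.
- washer_b: The same kind of washer, near the catch cup. Leave it.
- knurled_collar: Knurled steel collar, 44 mm across, 20 mm high. Origin under its centre. Leave it.
- motor_flange: Blue anodized motor flange, 88 mm across, 26 mm high. Origin under its centre. Leave it.
- spanner: Steel spanner, 170 mm long, lying flat. Leave it.

How it is judged:
By the outcome, as a careful person would: the job done as asked, in the order asked, and still so for the second after the job is handed in, while the arm keeps its last pose, push and grip.
It also fails if it takes over 45 s, if anything falls off the work surface, if the arm or the gripper's body presses on something with over 40 N, if the wrist force passes 120 N, or if a joint passes its speed limit or range.

## Robot

A 6-joint arm with a two-finger parallel gripper is mounted at the origin on the work surface. World frame = base frame: x ahead of the robot, y to its left, z up, the work surface at z = 0. Lengths are in m, angles in rad, forces in N, time in s.
With the tool pointing down it reaches from about 0.35 to 0.975 m from the base axis. Payload 4.9 kg.
Tool frame: the origin (TCP) lies on the centre line of the jaws, within the pads' length; the fingertips stand manip.tip_reach ahead of it and the grasp point (between the pads) is the TCP (manip.tip_reach is the distance from the TCP to the fingertips, in m); z points along the fingers, y is the line along which they close (so a half turn about z gives the same grasp; the last joint's range is limited). The gripper opens to 85 mm and grips with 20 to 120 N. Pads are 22 mm wide; open, the fingers measure 114 mm over their backs; the gripper's body (76 mm by 85 mm) begins 54 mm behind the grasp point. The pads swing forward as they close: fully open they stand 13 mm farther back than shut.
Start: joints at [1.204, 0.053, 1.613, -0, 1.476, -0.119], TCP at [0.153, 0.606, 0.227] pointing down, gripper open.
Joint ranges: [-3.01, 3.01], [-1.01, 2.22], [0.06, 2.58], [-1.02, 4.17], [0.09, 2.62], [-3.14, 3.14]. Speed limits (rad/s): [2.57, 2.57, 3.14, 3.14, 3.14, 3.14].

## Interface

Orientations are given as a unit quaternion [w, x, y, z].
In Python, from plant import manip gives the robot as it stands. The module is installed in compiled form; this text tells all that it offers.
- The arm moves only by the tool move_arm, never from a script. Its argument "rows" is a list of rows, each a list of 7 numbers: the shift along the tool's x, y, z in cm, then the turn, a rotation vector about the tool's x, y, z in degrees, then the opening, from -1 (shut) to 1 (fully open). In form: [[tx, ty, tz, ax, ay, az, jaw], ...]. A call has 1 to 20 rows; each row shifts and turns the commanded pose from where the row before left it, along the tool's axes as they then stand; what a row does not reach is not made up. A row lasts 1/12 s, in which the tool goes at most 41.7 mm and 7.16 degrees, less where a joint would pass 70% of its speed; a pose out of reach is approached as far as the arm can. A call is refused whole if a number of a shift passes 4.17 or a number of a turn 7.16, either way. A call with a gripper value outside its range is refused whole. The fingers move at their own pace and stop on an object; the grip force is fixed at half the most. Time passes only in rows, so rows that do not move let the fingers close. It gives the time, the measured TCP pose, the force, the opening and the grip force at its end, in the units of the state.
- manip.state(): the state, without advancing time (a new reading comes with each control period).
- manip.grab_frame(name): name is "side" or "top" or "wrist"; returns a dict with "img" (384x512x3 uint8, blue, green, red), "mtx" (3x3 intrinsics, pixels), "R" (3x3) and "t" (3): a world point X has camera coordinates R X + t. Camera axes: x right, y down, z forward; pixel columns grow to the right and rows downward; lengths in m; the calibration is good to about 2 mm. A picture is of the moment at which its call begins. There is no depth.
- manip.job_done(): hands the job in; it is judged then, once.
The state is a dict: "time": time; "joint_pos": joint angles; "joint_vel": joint speeds; "joint_efforts": joint torques, N m; "tool_pos": TCP position; "tool_rot": TCP orientation; "contact_force": force on the tool from outside, world axes, zero at the start; "ft_torque": the same for the moment, N m; "gripper_width": opening from 0.0 (shut) to 1.0 (fully open); "grasp_force": force on a finger pad.
Only numpy, scipy, OpenCV 4.12 (cv2) and the standard library are available. Lean on these libraries where they do the work, as an engineer would, in place of code of your own. Each camera call takes 0.05 s, during which the arm holds its last target. There are 200 camera calls.

## Working session

There is one attempt and no reset: what is moved stays moved. The work goes in short steps, Python scripts to look and compute and a tool call to move; the robot and the scene stay as the last step left them, time stands still between calls to the robot, and variables do not carry over. Pictures are saved under pics/ and viewed, at most 10 in all, crops included, and the job is handed in when it is done.

Besides the shell and the picture viewer there is one more tool, called by a JSON object that holds its "method" and its "body". move_arm: Moves the arm, as the interface text tells. Its arguments: {"type":"object","properties":{"rows":{"type":"array","items":{"type":"array","items":{"type":"number"}}}},"required":["rows"]}

```bash
mkdir -p pics; cat > h.py <<'E'
import numpy as np, cv2, json
from plant import manip
def grab(n,f):
    d=manip.grab_frame(n); cv2.imwrite(f'pics/{f}.png',d['img']); np.savez(f'pics/{f}.npz',mtx=d['mtx'],R=d['R'],t=d['t']); return d
def tri(obs):
    A=[];b=[]
    for f,u,v in obs:
        d=np.load(f'pics/{f}.npz'); P=d['mtx']@np.c_[d['R'],d['t']]
        for k,p in ((0,u),(1,v)):
            r=p*P[2]-P[k]; s=np.linalg.norm(r[:3]); A.append(r[:3]/s); b.append(-r[3]/s)
    return np.linalg.lstsq(np.array(A),np.array(b),rcond=None)[0]
def proj(f,X):
    d=np.load(f'pics/{f}.npz'); c=(d['mtx']@(d['R']@np.atleast_2d(X).T+d['t'].reshape(3,1))); return (c[:2]/c[2]).T
E
python3 - <<'E'
from h import *
for n in('side','top','wrist'): d=grab(n,n+'0')
for n in('side','top'):
    im=cv2.imread(f'pics/{n}0.png'); cv2.imwrite(f'pics/{n}0b.png',cv2.resize(im,(800,600),interpolation=cv2.INTER_CUBIC))
s=manip.state();print(s, manip.tip_reach)
E
```

```text
{'time': 0.15, 'joint_pos': array([ 1.20401121e+00,  5.32152880e-02,  1.61398556e+00, -2.41485339e-05,
        1.47599048e+00, -1.18991813e-01]), 'joint_vel': array([-8.67817876e-04, -2.69499713e-03, -5.29780911e-03, -5.55411520e-06,
        6.11268456e-04, -8.40801185e-04]), 'joint_efforts': array([ 8.02618470e-04, -3.94240308e+01, -3.70724595e+01, -8.52470043e-05,
        4.67735736e-03,  2.71212019e-05]), 'tool_pos': array([0.15311339, 0.6054445 , 0.22563503]), 'tool_rot': array([-1.80580102e-04,  1.23578733e-01,  9.92334448e-01, -7.78765208e-04]), 'contact_force': array([ 0.17176348, -0.59170743,  0.16365801]), 'ft_torque': array([-0.03175712,  0.00557223,  0.01071076]), 'grasp_force': 0.0, 'gripper_width': 1.0010814023201893} 0.019
```

View pics/side0b.png

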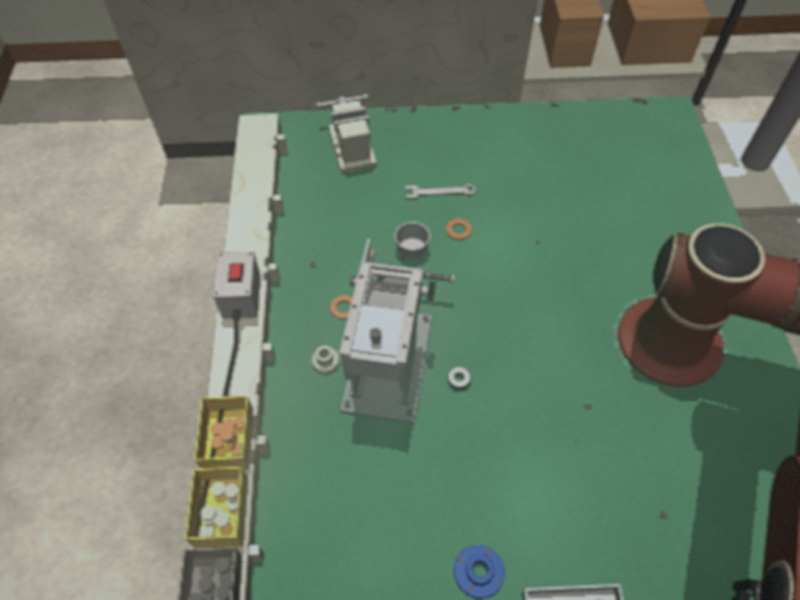

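View pics/top0b.png

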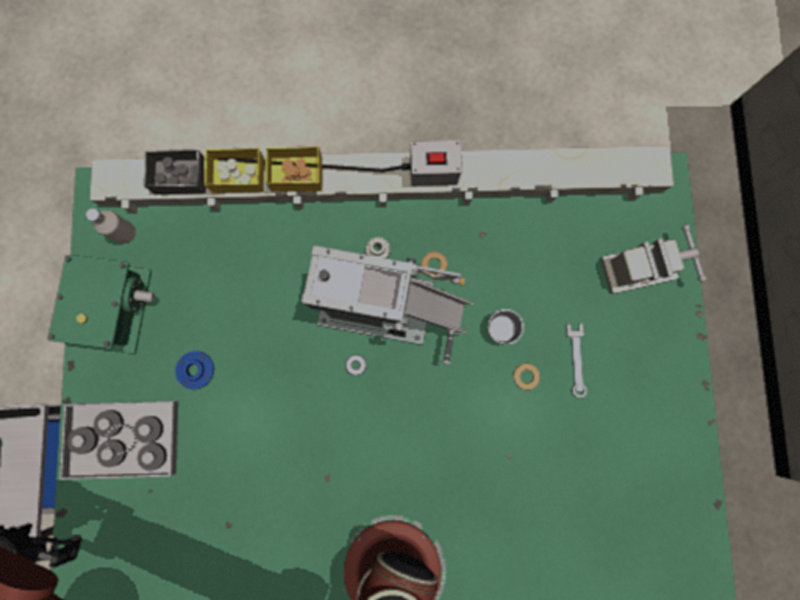

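The side view shows the feed unit with its knob at about (376,336) and the handle end at (452,278). In the top view they are at (323,275) and (447,360).

```bash
python3 - <<'E'
from h import *
k=.64
T=lambda s,t: tri([('side0',s[0]*k,s[1]*k),('top0',t[0]*k,t[1]*k)])
print('knob',T((376,334),(323,275)),'handle end',T((452,278),(447,360)))
a=cv2.imread('pics/side0.png')[145:275,205:305]; b=cv2.imread('pics/top0.png')[150:240,185:345]
cv2.imwrite('pics/c1.png',cv2.resize(a,None,fx=4.6,fy=4.6,interpolation=cv2.INTER_CUBIC))
cv2.imwrite('pics/c2.png',cv2.resize(b,None,fx=5,fy=5,interpolation=cv2.INTER_CUBIC))
E
```

```text
knob [0.60983329 0.11363942 0.26828209] handle end [ 0.45011489 -0.13253727  0.06974088]
```

View pics/c1.png

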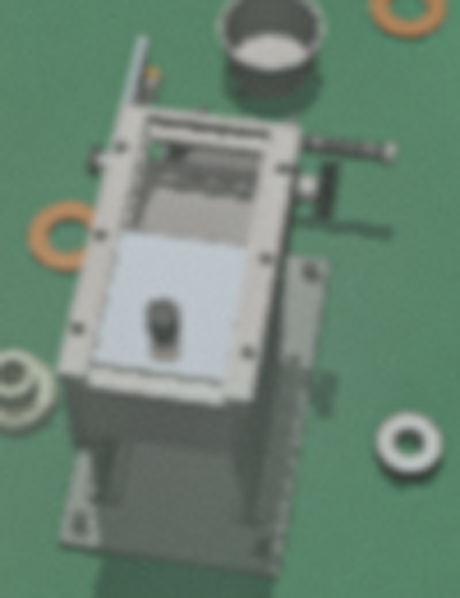

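View pics/c2.png

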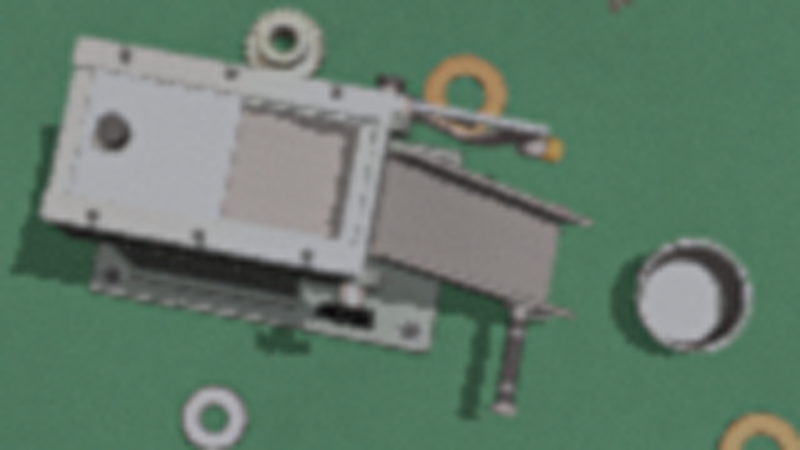

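The side crop shows the head's top corners at (137,103), (300,125), (60,375) and (252,402), and the knob top at (163,310). In the top crop the corners are (410,95), (362,277), (78,38) and (42,220), the knob (113,130), the handle button (505,409) and the brass screw (553,150).

```bash
python3 - <<'E'
from h import *
from scipy.optimize import least_squares
S=lambda u,v:('side0',205+u/4.6,145+v/4.6); Tp=lambda u,v:('top0',185+u/5,150+v/5)
C={(55,0):((137,103),(410,95)),(-55,0):((300,125),(362,277)),(55,190):((60,375),(78,38)),(-55,190):((252,402),(42,220))}
for k,(s,t) in C.items(): print(k,tri([S(*s),Tp(*t)]))
kn=tri([S(163,308),Tp(113,130)]); hb=tri([S(391,152),Tp(505,408)]); br=tri([S(152,75),Tp(553,150)]); print('knob',kn,'button',hb,'brass',br)
def W(p,X): c,s=np.cos(p[2]),np.sin(p[2]); return np.array([p[0]+c*X[0]-s*X[1],p[1]+s*X[0]+c*X[1],X[2]])
def res(p):
    r=[]
    for (x,y),(s,t) in C.items():
        for o in (S(*s),Tp(*t)): r+=list((proj(o[0],W(p,(x/1e3,y/1e3,.2485)))-np.array(o[1:]))[0])
    return r
o=least_squares(res,[.6,-.05,-.2]); p=o.x; print(p,np.degrees(p[2]),np.round(o.fun,1))
inv=lambda X:(lambda c,s,d:np.array([c*d[0]+s*d[1],-s*d[0]+c*d[1],X[2]]))(np.cos(p[2]),np.sin(p[2]),X[:2]-p[:2])
for n,X in(('kn',kn),('hb',hb),('br',br)): print(n,inv(X))
d=inv(br); print('grip',W(p,(-.082,-.1145,.075)), 'q_br', .838-np.arctan2(.187-d[2],-d[1]))
E
```

```text
(55, 0) [ 0.62814117 -0.0654184   0.23386745]
(-55, 0) [ 0.52161035 -0.03412637  0.24333593]
(55, 190) [0.6716518  0.13500093 0.24351819]
(-55, 190) [0.56136106 0.1572133  0.24195305]
knob [0.60961046 0.11047437 0.27192081] button [ 0.44686688 -0.13242336  0.0686529 ] brass [ 0.61554465 -0.16622091  0.12673768]
[ 0.57442058 -0.04203543 -0.21807725] -12.49490580334398 [-1.9 -0.3 -4.   0.8  0.7  0.1 -1.3 -0.1  0.6 -2.1  0.9  0.5  0.  -1.7
  0.3 -0.7]
kn [0.00136049 0.15651108 0.27192081]
hb [-0.10497695 -0.11584371  0.0686529 ]
br [ 0.06701794 -0.11234687  0.12673768]
grip [ 0.46959034 -0.1360826   0.075     ] q_br 0.34566193772749115
```

{"method": "move_arm", "body": {"rows": [[0, 0, -2.7, 0, 0, -0.34, 1], [0, 0, -2.7, 0, 0, -0.34, 1], [0, 0, -2.7, 0, 0, -0.34, 1], [0, 0, -2.7, 0, 0, -0.34, 1], [0, 0, -2.7, 0, 0, -0.34, 1], [-2.76, -1.92, 0, 0, 0, 0, 1], [-2.76, -1.92, 0, 0, 0, 0, 1], [-2.76, -1.92, 0, 0, 0, 0, 1], [-2.76, -1.92, 0, 0, 0, 0, 1], [-2.76, -1.92, 0, 0, 0, 0, 1], [-2.76, -1.92, 0, 0, 0, 0, 1], [-2.76, -1.92, 0, 0, 0, 0, 1], [-2.76, -1.92, 0, 0, 0, 0, 1], [-2.76, -1.92, 0, 0, 0, 0, 1], [-2.76, -1.92, 0, 0, 0, 0, 1], [-2.76, -1.92, 0, 0, 0, 0, 1], [-2.76, -1.92, 0, 0, 0, 0, 1], [-2.76, -1.92, 0, 0, 0, 0, 1], [-2.76, -1.92, 0, 0, 0, 0, 1], [-2.76, -1.92, 0, 0, 0, 0, 1]]}}

```text
time: 1.82
tool_pos: [0.4959, 0.2337, 0.3613]
tool_rot: [-0.0, 0.109, 0.994, -0.0]
contact_force: [0.2, 0.1, 0.2]
gripper_width: 1.0
grasp_force: 0.0
```

```bash
python3 - <<'E'
from h import *
d=grab('wrist','w1'); s=manip.state(); print(s['tool_pos'],s['tool_rot'])
cv2.imwrite('pics/w1b.png',cv2.resize(d['img'],(800,600),interpolation=cv2.INTER_CUBIC))
print(-d['R'].T@d['t'], d['R'].round(3), d['mtx'])
E
```

```text
[0.49915261 0.22957708 0.36061358] [ 8.73988121e-04  1.11616545e-01  9.93749091e-01 -1.93045785e-03]
[0.41408539 0.25191834 0.50881867] [[ 0.217  0.976  0.   ]
 [ 0.923 -0.205  0.325]
 [ 0.317 -0.071 -0.946]] [[316.33286387   0.         252.53015334]
 [  0.         316.33286387 191.01857861]
 [  0.           0.           1.        ]]
```

View pics/w1b.png

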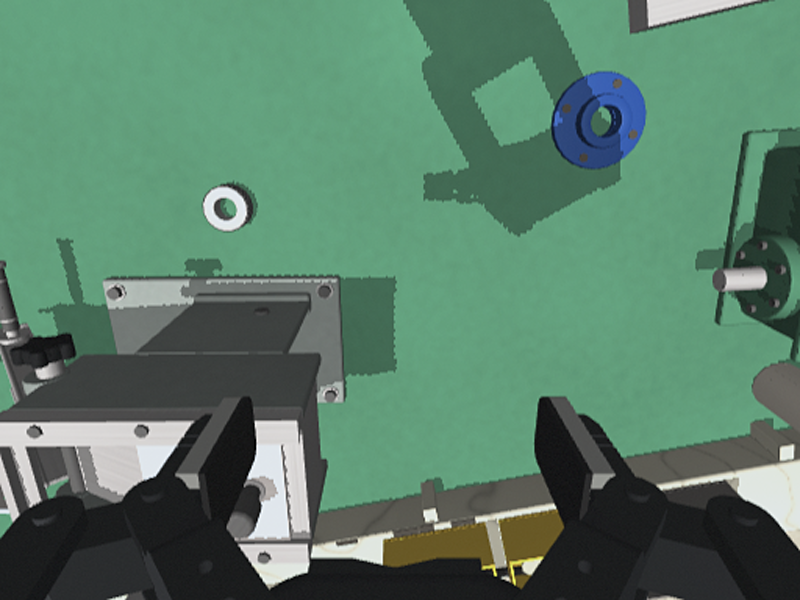

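The wrist view shows the knob base at about (262,487) and its head at (240,515), in 800-px scale. The foot edge is level, so the yaw of -12.5 degrees is confirmed.

```bash
cat >> h.py <<'E'
p=np.array([0.57442,-0.04204,-0.21808])
def W(X,p=p): c,s=np.cos(p[2]),np.sin(p[2]); return np.array([p[0]+c*X[0]-s*X[1],p[1]+s*X[0]+c*X[1],X[2]])
def U(X,p=p):
    c,s=np.cos(p[2]),np.sin(p[2]); d=np.array(X[:2])-p[:2]; return np.array([c*d[0]+s*d[1],-s*d[0]+c*d[1],X[2]])
E
python3 - <<'E'
from h import *
for n,X in dict(kntop=(0,.1565,.276),knbase=(0,.1565,.244),cornA=(-.055,.19,.2495),cornA0=(-.055,.19,.24),star=(-.081,0,.187),hbut=(-.107,-.1145,.075),grip=(-.082,-.1145,.075)).items(): print(n,proj('w1',W(X))/.64)
k=tri([('w1',262*.64,490*.64)]*1) if 0 else 0
s=manip.state(); print(s['tool_pos'],U(s['tool_pos']))
E
```

```text
kntop [[232.50864646 522.99242404]]
knbase [[247.73474312 485.92239434]]
cornA [[291.7185802  417.32292859]]
cornA0 [[294.718417   408.89657291]]
star [[ 37.98043963 336.78884049]]
hbut [[-10.88484761 261.07827836]]
grip [[ -3.62490104 287.41545599]]
[0.49915261 0.22957708 0.36061358] [-0.1322505   0.24889922  0.36061358]
```

{"method": "move_arm", "body": {"rows": [[-2.2, -1.5, 0, 0, 0, 0, 1], [-2.2, -1.5, 0, 0, 0, 0, 1], [-2.2, -1.5, 0, 0, 0, 0, 1], [-2.2, -1.5, 0, 0, 0, 0, 1], [-2.2, -1.5, 0, 0, 0, 0, 1], [-2.2, -1.5, 0, 0, 0, 0, 1], [0, 0, 0, 0, 0, 0, 1], [0, 0, 0, 0, 0, 0, 1], [0, 0, 0, 0, 0, 0, 1]]}}

```text
time: 2.62
tool_pos: [0.6041, 0.1191, 0.3612]
tool_rot: [-0.001, 0.109, 0.994, 0.0]
contact_force: [-0.4, 0.6, 0.3]
gripper_width: 0.998
grasp_force: 0.0
```

```bash
python3 - <<'E'
from h import *
d=grab('wrist','w2'); s=manip.state(); print(s['tool_pos'],s['tool_rot'],U(s['tool_pos']))
cv2.imwrite('pics/w2b.png',cv2.resize(d['img'],(800,600),interpolation=cv2.INTER_CUBIC))
for n,X in dict(kntop=(0,.1565,.276),knbase=(0,.1565,.244),c1=(-.055,.19,.2495),c0=(-.055,0,.2495),c2=(.055,.19,.2495),star=(-.081,0,.187),hbut=(-.107,-.1145,.075),grip=(-.082,-.1145,.075)).items(): print(n,proj('w2',W(X))/.64)
E
```

```text
[0.60399367 0.11945288 0.36150634] [-2.43032921e-04  1.08453964e-01  9.94101435e-01  1.25671545e-04] [-0.00606667  0.16406629  0.36150634]
kntop [[379.93651322 316.67320996]]
knbase [[381.50376397 296.34253489]]
c1 [[444.83269528 199.30938963]]
c0 [[ 78.68604026 199.5042601 ]]
c2 [[438.78383565 387.42110556]]
star [[130.75506187 143.6238061 ]]
hbut [[ 54.39548768 106.5733759 ]]
grip [[ 61.09592481 138.66169349]]
```

View pics/w2b.png

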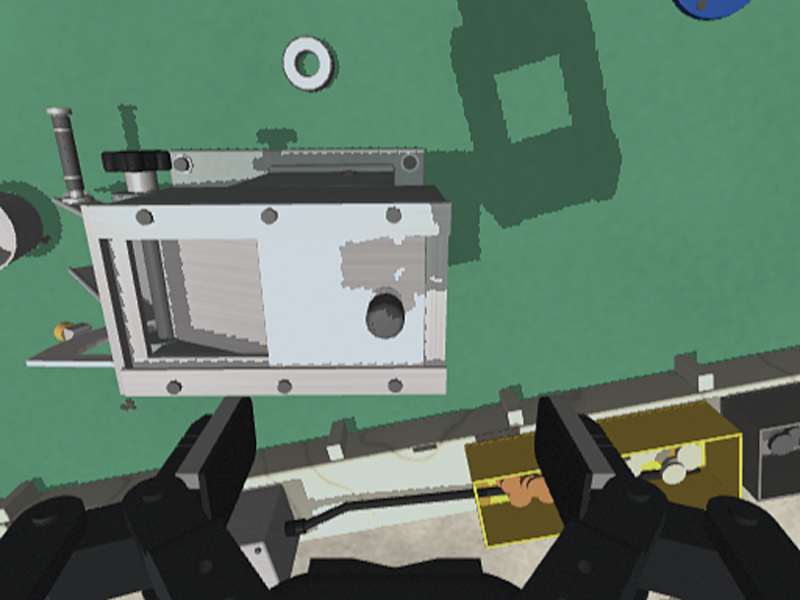

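The wrist view shows the head corners at (450,203), (82,205) and (446,394), the knob blob at (386,315), the handle button at (60,112) and the brass screw at (64,330). That puts the unit about 2.5 mm further in +x and +y than my fit. I'll go to the knob now.

{"method": "move_arm", "body": {"rows": [[-0.75, -0.65, 0, 0, 0, 0, 1], [0, 0, 1.5, 0, 0, 0, 1], [0, 0, 1.8, 0, 0, 0, 1], [0, 0, 1.8, 0, 0, 0, 1], [0, 0, 1.8, 0, 0, 0, 1], [0, 0, 1.4, 0, 0, 0, 1], [0, 0, 1.0, 0, 0, 0, 1], [0, 0, 0, 0, 0, 0, 0], [0, 0, 0, 0, 0, 0, -1], [0, 0, 0, 0, 0, 0, -1], [0, 0, 0, 0, 0, 0, -1], [0, 0, 0, 0, 0, 0, -1], [0, 0, 0, 0, 0, 0, -1], [0, 0, 0, 0, 0, 0, -1]]}}

```text
time: 3.83
tool_pos: [0.6118, 0.1108, 0.2718]
tool_rot: [0.003, 0.109, 0.994, 0.0]
contact_force: [-0.2, -1.4, 7.3]
gripper_width: 0.01
grasp_force: 4.8
```

```bash
python3 - <<'E'
from h import *
d=grab('wrist','w3'); s=manip.state(); print(s['tool_pos'],U(s['tool_pos']),s['gripper_width'],s['contact_force'],proj('w3',s['tool_pos']))
a=d['img'][180:384,120:400]
b=grab('side','s3')['img'][160:250,205:325]
cv2.imwrite('pics/w3b.png',np.hstack([cv2.resize(a,(412,300)),cv2.resize(b,(388,300))]))
E
```

```text
[0.61175091 0.11063625 0.27178638] [0.00341436 0.15713681 0.27178638] 0.0035338069309724263 [ 0.6449557  -0.4859822   6.78221951] [[252.1654804  250.36410891]]
```

View pics/w3b.png

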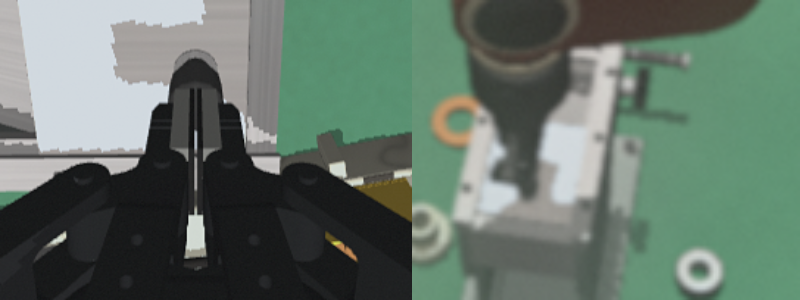

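```bash
python3 - <<'E'
from h import *
f=lambda X:((proj('w3',W(X))-[120,180])*[412/280,300/204]).round(0)
for z in(.244,.257,.276): print(z,f((.0027,.159,z)),f((-.02,.159,z)))
s=manip.state();t=U(s['tool_pos'])
for dz in(0,-.019): print('tcp',f(t+[0,0,dz]),f(t+[-.011,0,dz]),f(t+[.011,0,dz]))
E
python3 -c "
import cv2;a=cv2.imread('pics/w3.png')[195:300,205:305];cv2.imwrite('pics/w3c.png',cv2.resize(a,None,fx=5.5,fy=5.5,interpolation=cv2.INTER_CUBIC))"
```

```text
0.244 [[199.  68.]] [[199.  16.]]
0.257 [[199.  83.]] [[199.  28.]]
0.276 [[200. 108.]] [[200.  48.]]
tcp [[194. 103.]] [[194.  76.]] [[194. 130.]]
tcp [[194.  79.]] [[194.  54.]] [[194. 104.]]
```

View pics/w3c.png

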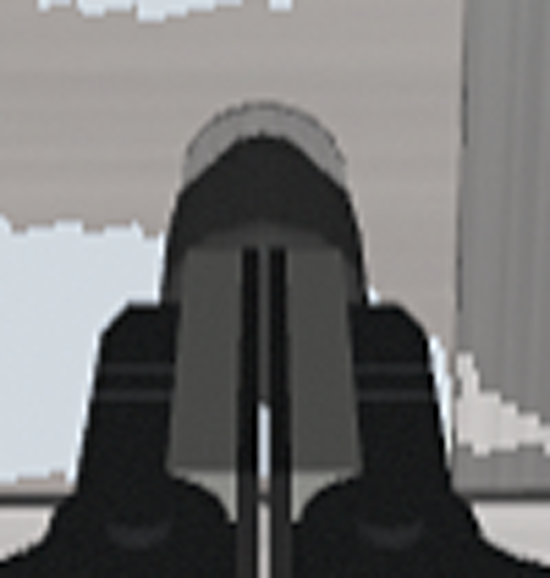

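The closed fingers are standing on the knob's top. The pads end about 25 mm higher than I assumed, because they had slipped over the head. I'll lift, open, go lower and close again.

{"method": "move_arm", "body": {"rows": [[0, 0, -2.5, 0, 0, 0, -1], [0, 0, 0, 0, 0, 0, 1], [0, 0, 0, 0, 0, 0, 1], [0, 0, 0, 0, 0, 0, 1], [0, 0, 0, 0, 0, 0, 1], [0, 0, 0, 0, 0, 0, 1], [0, 0, 0, 0, 0, 0, 1], [0, 0, 1.2, 0, 0, 0, 1], [0, 0, 1.2, 0, 0, 0, 1], [0, 0, 0.8, 0, 0, 0, 1], [0, 0, 0.5, 0, 0, 0, 1], [0, 0, 0, 0, 0, 0, 1], [0, 0, 0, 0, 0, 0, 1]]}}

```text
time: 5.02
tool_pos: [0.6102, 0.1107, 0.2558]
tool_rot: [-0.001, 0.109, 0.994, -0.0]
contact_force: [0.6, 0.5, 0.1]
gripper_width: 1.0
grasp_force: 0.0
```

{"method": "move_arm", "body": {"rows": [[0, 0, 0, 0, 0, 0, -1], [0, 0, 0, 0, 0, 0, -1], [0, 0, 0, 0, 0, 0, -1], [0, 0, 0, 0, 0, 0, -1], [0, 0, 0, 0, 0, 0, -1], [0, 0, 0, 0, 0, 0, -1], [0, 0, 0, 0, 0, 0, -1]]}}

```text
time: 5.6
tool_pos: [0.6106, 0.1108, 0.2572]
tool_rot: [0.0, 0.109, 0.994, 0.0]
contact_force: [-0.5, -0.4, 2.9]
gripper_width: 0.202
grasp_force: 58.6
```

Gripped. I'll slide toward -y and watch the force.

{"method": "move_arm", "body": {"rows": [[0, -0.5, 0, 0, 0, 0, -1], [0, -0.5, 0, 0, 0, 0, -1], [0, -0.5, 0, 0, 0, 0, -1], [0, -0.5, 0, 0, 0, 0, -1], [0, -0.5, 0, 0, 0, 0, -1], [0, -0.5, 0, 0, 0, 0, -1], [0, -0.5, 0, 0, 0, 0, -1], [0, -0.5, 0, 0, 0, 0, -1], [0, -0.5, 0, 0, 0, 0, -1], [0, -0.5, 0, 0, 0, 0, -1], [0, -0.5, 0, 0, 0, 0, -1]]}}

```text
time: 6.52
tool_pos: [0.599, 0.0564, 0.2572]
tool_rot: [0.001, 0.109, 0.994, 0.0]
contact_force: [2.6, 0.6, 5.9]
gripper_width: 0.201
grasp_force: 59.1
```

{"method": "move_arm", "body": {"rows": [[0, -0.3, 0, 0, 0, 0, -1], [0, -0.3, 0, 0, 0, 0, -1], [0, -0.3, 0, 0, 0, 0, -1], [0, -0.3, 0, 0, 0, 0, -1]]}}

```text
time: 6.85
tool_pos: [0.5965, 0.0447, 0.2572]
tool_rot: [0.001, 0.109, 0.994, -0.0]
contact_force: [3.3, 0.8, 5.6]
gripper_width: 0.197
grasp_force: 59.0
```

{"method": "move_arm", "body": {"rows": [[0, -0.3, 0, 0, 0, 0, -1], [0, -0.3, 0, 0, 0, 0, -1], [0, 0, 0, 0, 0, 0, -1]]}}

```text
time: 7.1
tool_pos: [0.5951, 0.0384, 0.2572]
tool_rot: [0.001, 0.109, 0.994, -0.0]
contact_force: [2.7, -0.5, 5.1]
gripper_width: 0.203
grasp_force: 59.1
```

{"method": "move_arm", "body": {"rows": [[0, -0.3, 0, 0, 0, 0, -1], [0, -0.3, 0, 0, 0, 0, -1], [0, 0, 0, 0, 0, 0, -1]]}}

```text
time: 7.35
tool_pos: [0.5939, 0.0328, 0.2572]
tool_rot: [0.001, 0.109, 0.994, -0.0]
contact_force: [2.8, 0.1, 5.9]
gripper_width: 0.199
grasp_force: 59.1
```

{"method": "move_arm", "body": {"rows": [[0, -0.3, 0, 0, 0, 0, -1], [0, -0.3, 0, 0, 0, 0, -1], [0, 0, 0, 0, 0, 0, -1]]}}

```text
time: 7.6
tool_pos: [0.5939, 0.0326, 0.2572]
tool_rot: [0.002, 0.108, 0.994, 0.006]
contact_force: [8.2, 17.2, 4.6]
gripper_width: 0.199
grasp_force: 59.3
```

```bash
python3 - <<'E'
from h import *
d=grab('wrist','w4'); s=manip.state(); print(U(s['tool_pos']),s['contact_force'])
b=grab('side','s4')['img'][160:250,205:325]
cv2.imwrite('pics/w4b.png',np.hstack([cv2.resize(d['img'],(440,330)),cv2.resize(b,(360,330))]))
E
```

```text
[0.00283599 0.07713853 0.25723978] [ 8.22077593 16.35824339  2.7573102 ]
```

View pics/w4b.png

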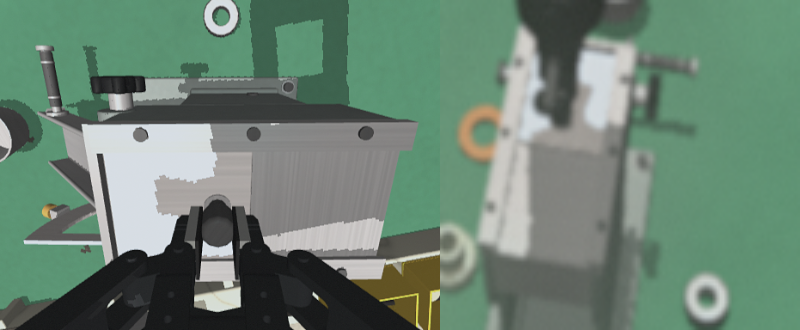

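The side view and wrist view show the plate against the front bar, covering the well, with 17 N at the stop, so the cover is shut. Next I relax the push, release, lift and locate the handle.

{"method": "move_arm", "body": {"rows": [[0, 0.3, 0, 0, 0, 0, -1], [0, 0, 0, 0, 0, 0, 1], [0, 0, 0, 0, 0, 0, 1], [0, 0, 0, 0, 0, 0, 1], [0, 0, 0, 0, 0, 0, 1], [0, 0, -1.5, 0, 0, 0, 1], [0, 0, -2.5, 0, 0, 0, 1], [0, 0, -2.5, 0, 0, 0, 1], [0, 0, -2.5, 0, 0, 0, 1], [2.0, -2.0, 0, 0, 0, 0, 1], [2.0, -2.0, 0, 0, 0, 0, 1], [2.0, -2.0, 0, 0, 0, 0, 1], [2.0, -2.0, 0, 0, 0, 0, 1], [0, -2, 0, 0, 0, 0, 1], [0, 0, 0, 0, 0, 0, 1], [0, 0, 0, 0, 0, 0, 1]]}}

```text
time: 9.03
tool_pos: [0.4928, -0.0503, 0.3477]
tool_rot: [0.001, 0.11, 0.994, -0.0]
contact_force: [0.1, -1.7, -0.1]
gripper_width: 0.999
grasp_force: 0.0
```

```bash
python3 - <<'E'
from h import *
d=grab('wrist','w5'); s=manip.state(); print(U(s['tool_pos']),s['contact_force'],s['tool_pos'])
k=512/440
vw=[('w2',60*.64,112*.64),('w4',45*k,48*k),('side0',205+391/4.6,145+152/4.6),('top0',185+505/5,150+408/5)]
print('button',U(tri(vw)),U(tri(vw[:2])),U(tri(vw[:3])))
cv2.imwrite('pics/w5b.png',cv2.resize(d['img'],(800,600),interpolation=cv2.INTER_CUBIC))
for n,X in dict(knob=(0,.077,.276),hbut=(-.107,-.1145,.075),grip=(-.082,-.1145,.075),tcp=U(s['tool_pos'])).items(): print(n,proj('w5',W(X))/.64)
E
```

```text
[-0.07776532 -0.02516609  0.34744813] [-0.6723597  -0.44236275  0.10233811] [ 0.49305175 -0.04978507  0.34744813]
button [-0.10427057 -0.11605435  0.06712394] [-0.10325628 -0.11065727  0.07574876] [-0.10426687 -0.11746268  0.06496556]
knob [[590.06752382 452.88931525]]
hbut [[288.58129248 197.17583433]]
grip [[290.70527261 226.72078041]]
tcp [[396.02464802 391.2051955 ]]
```

View pics/w5b.png

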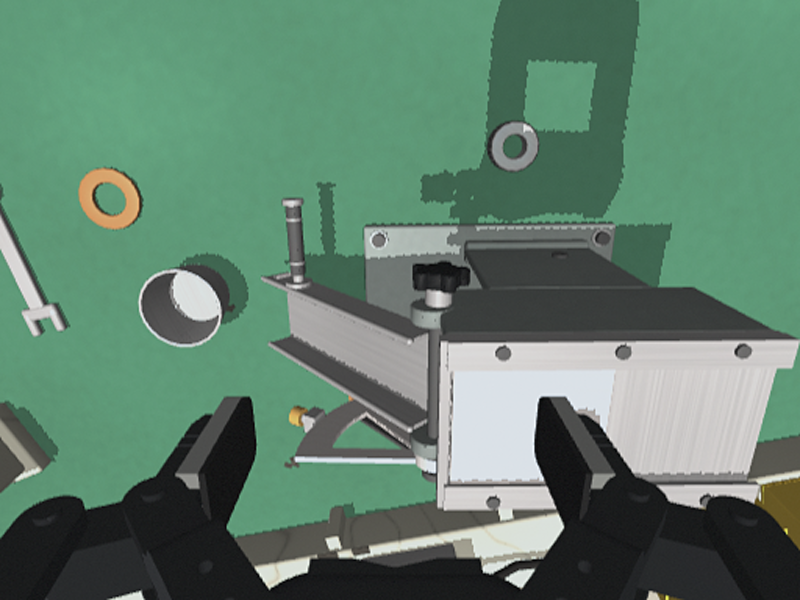

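The wrist view shows the handle button at (292,202), the sleeve down to about (297,280), the brass screw at (297,415) with its clamp, and the cover shut. I'll now fit the unit pose and index angle from the wrist views together.

```bash
cat > fit.py <<'E'
from h import *
from scipy.optimize import least_squares
def brass(f,u,v,r=14):
    im=cv2.imread(f'pics/{f}.png'); h=cv2.cvtColor(im,cv2.COLOR_BGR2HSV)
    m=((h[...,0]>12)&(h[...,0]<32)&(h[...,1]>110)&(h[...,2]>70)).astype(np.uint8)
    n,l,st,c=cv2.connectedComponentsWithStats(m)
    b=[(st[i,4],c[i]) for i in range(1,n) if np.hypot(*(c[i]-[u,v]))<r]
    return max(b,key=lambda t:t[0])
if __name__=='__main__':
    k=.64;k4=512/440
    B={}
    for f,u,v in(('w2',64*k,330*k),('w4',48*k4,211*k4),('w5',297*k,415*k),('top0',185+553/5,150+30)):
        try:B[f]=brass(f,u,v);print(f,B[f])
        except Exception as e: print(f,'none')
    obs=[]
    for f,s,pts in(('w2',k,{(-55,0):(83,206),(-55,190):(450,203),(55,190):(446,394),(55,0):(123,394)}),
      ('w4',k4,{(-55,0):(83,124),(-55,190):(418,122)}),
      ('w5',k,{(-55,0):(443,343),(-55,190):(797,341),(55,0):(440,508)})):
        for (x,y),(u,v) in pts.items(): obs.append((f,u*s,v*s,(x/1e3,y/1e3,.2495)))
    bt=[('w2',60*k,111*k),('w4',45*k4,48*k4),('w5',292*k,202*k)]
    def parts(P):
        a=[proj(f,W(np.add(X,[0,0,P[3]]),P[:3]))[0]-[u,v] for f,u,v,X in obs]
        b=[proj(f,W((P[4],-.1145,.0748+P[3]),P[:3]))[0]-[u,v] for f,u,v in bt]
        y=.838-P[5]; X=(P[7],-P[6]*np.cos(y),.187-P[6]*np.sin(y)+P[3])
        c=[proj(f,W(X,P[:3]))[0]-B[f][1] for f in('w2','w4','w5') if f in B]
        return a,b,c
    o=least_squares(lambda P:np.concatenate(sum(parts(P),[])),[*p,0,-.107,.35,.12,.071],loss='soft_l1')
    print(o.x.round(4)); [print(np.round(x,1).tolist()) for x in parts(o.x)]
    print('sd',np.sqrt(np.diag(np.linalg.inv(o.jac.T@o.jac))).round(4))
    print('grip',W((-.084,-.1145,.0748+o.x[3]),o.x[:3])); s=manip.state();print(U(s['tool_pos'],o.x[:3]))
E
python3 fit.py
```

```text
w2 (np.int32(67), array([ 38.64179104, 211.47761194]))
w4 (np.int32(143), array([ 55.13286713, 244.32867133]))
w5 (np.int32(93), array([189.56989247, 265.59139785]))
top0 (np.int32(9), array([295.11111111, 179.55555556]))
[ 0.5779 -0.0401 -0.213   0.0013 -0.1069  0.3952  0.1233  0.0619]
[[-0.1, -0.3], [-0.4, 0.3], [-1.4, -1.6], [-0.6, -0.6], [2.1, 0.5], [-0.3, 0.6], [2.2, -0.1], [1.3, -0.4], [1.1, -0.4]]
[[-1.9, 0.2], [-1.7, 0.3], [-0.6, -0.2]]
[[0.3, -0.4], [-0.2, 0.3], [-0.0, -0.0]]
sd [0.0004 0.0003 0.0029 0.0005 0.0009 0.0168 0.0029 0.0018]
grip [ 0.47154667 -0.13428161  0.07610575]
[-0.08084148 -0.02736701  0.34744813]
```

{"method": "move_arm", "body": {"rows": [[0.15, -2.9, 0, 0, 0, 0, 1], [0.15, -2.9, 0, 0, 0, 0, 1], [0, -2.9, 0, 0, 0, 0, 1], [0, 0, 3, 0, 0, 0, 1], [0, 0, 3.5, 0, 0, 0, 1], [0, 0, 3.5, 0, 0, 0, 1], [0, 0, 3.5, 0, 0, 0, 1], [0, 0, 3.5, 0, 0, 0, 1], [0, 0, 3.0, 0, 0, 0, 1], [0, 0, 2.0, 0, 0, 0, 1], [0, 0, 1.0, 0, 0, 0, 1], [0, 0, 0, 0, 0, 0, 1], [0, 0, 0, 0, 0, 0, 1]]}}

```text
time: 10.17
tool_pos: [0.4719, -0.1337, 0.1172]
tool_rot: [0.0, 0.108, 0.994, 0.0]
contact_force: [0.7, -0.2, -0.3]
gripper_width: 1.005
grasp_force: 0.0
```

```bash
cat > st.py <<'E'
from h import *
P=np.array([.5779,-.0401,-.213]); s=manip.state(); print(s['time'],U(s['tool_pos'],P).round(4),s['contact_force'].round(1),s['ft_torque'].round(2),s['gripper_width'])
E
python3 st.py
```

```text
10.1667 [-0.0838 -0.1139  0.1172] [ 0.7 -0.2 -0.3] [-0.02 -0.01  0.01] 1.0046833218615563
```

{"method": "move_arm", "body": {"rows": [[0, 0, 1.5, 0, 0, 0, 1], [0, 0, 1.5, 0, 0, 0, 1], [0, 0, 1.2, 0, 0, 0, 1], [0, 0, 0.9, 0, 0, 0, 1], [0, 0, 0, 0, 0, 0, 1], [0, 0, 0, 0, 0, 0, -1], [0, 0, 0, 0, 0, 0, -1], [0, 0, 0, 0, 0, 0, -1], [0, 0, 0, 0, 0, 0, -1], [0, 0, 0, 0, 0, 0, -1], [0, 0, 0, 0, 0, 0, -1], [0, 0, 0, 0, 0, 0, -1], [0, 0, 0, 0, 0, 0, -1]]}}

```text
time: 11.25
tool_pos: [0.4715, -0.1338, 0.0662]
tool_rot: [0.0, 0.109, 0.994, 0.0]
contact_force: [-0.5, 2.2, 4.1]
gripper_width: 0.124
grasp_force: 58.7
```

```bash
python3 st.py
```

```text
11.25 [-0.0842 -0.1141  0.0662] [-0.5  2.2  4.1] [0.36 0.15 0.06] 0.12364135676920063
```

Gripped: the width matches the sleeve. I'll raise along the arc to q of about 0.36, then measure.

{"method": "move_arm", "body": {"rows": [[0, -0.44, -0.47, 0, 0, 0, -1], [0, -0.42, -0.485, 0, 0, 0, -1], [0, -0.4, -0.5, 0, 0, 0, -1], [0, -0.38, -0.515, 0, 0, 0, -1], [0, -0.36, -0.53, 0, 0, 0, -1], [0, -0.34, -0.545, 0, 0, 0, -1], [0, -0.315, -0.56, 0, 0, 0, -1], [0, -0.295, -0.57, 0, 0, 0, -1], [0, -0.27, -0.58, 0, 0, 0, -1], [0, 0, 0, 0, 0, 0, -1], [0, 0, 0, 0, 0, 0, -1]]}}

```text
time: 12.17
tool_pos: [0.4647, -0.1652, 0.1136]
tool_rot: [0.001, 0.109, 0.994, 0.001]
contact_force: [4.7, 4.4, -2.3]
gripper_width: 0.122
grasp_force: 58.6
```

```bash
python3 st.py; cat > look.py <<'E'
import sys
from fit import *
f=sys.argv[1]; d=grab('wrist',f); grab('side','s'+f); grab('top','t'+f); P=np.array([.5779,-.0401,-.213])
def rad(r,q,x=.071): y=.838-q; return W((x,-r*np.cos(y),.1883-r*np.sin(y)),P)
for n,X in dict(ptr0=rad(.091,.3),ptr1=rad(.091,.45),idx=rad(.0975,.395),br=rad(.1233,.395,.062)).items(): print(n,proj(f,X)[0].round(1),proj('s'+f,X)[0].round(1))
print(brass(f,*proj(f,rad(.1233,.395,.062))[0],25))
E
python3 look.py w6
```

```text
12.1667 [-0.0841 -0.1462  0.1136] [ 4.7  4.4 -2.3] [ 0.76 -0.82  0.15] 0.12207372639813675
ptr0 [366.9 500.4] [233.2 167.4]
ptr1 [363.5 527.4] [233.4 163.5]
idx [352.8 510.7] [233.7 164. ]
br [310.7 478.8] [238.  160.6]Traceback (most recent call last):
  File "look.py", line 6, in <module>
    print(brass(f,*proj(f,rad(.1233,.395,.062))[0],25))
          ~~~~~^^^^^^^^^^^^^^^^^^^^^^^^^^^^^^^^^^^^^^^
  File "fit.py", line 8, in brass
    return max(b,key=lambda t:t[0])
ValueError: max() iterable argument is empty
```

The wrist camera can't see the quadrant while the gripper holds the handle, and the earlier views fix the index only weakly. I'll set the chute gently back down, let go, and measure the index from close positions.

{"method": "move_arm", "body": {"rows": [[0, 0.27, 0.58, 0, 0, 0, -1], [0, 0.295, 0.57, 0, 0, 0, -1], [0, 0.315, 0.56, 0, 0, 0, -1], [0, 0.34, 0.545, 0, 0, 0, -1], [0, 0.36, 0.53, 0, 0, 0, -1], [0, 0.38, 0.515, 0, 0, 0, -1], [0, 0.4, 0.5, 0, 0, 0, -1], [0, 0.42, 0.485, 0, 0, 0, -1], [0, 0.44, 0.47, 0, 0, 0, -1], [0, 0, 0, 0, 0, 0, -1], [0, 0, 0, 0, 0, 0, 1], [0, 0, 0, 0, 0, 0, 1], [0, 0, 0, 0, 0, 0, 1], [0, 0, 0, 0, 0, 0, 1], [0, 0, -2, 0, 0, 0, 1], [0, 0, -4, 0, 0, 0, 1], [0, 0, -4, 0, 0, 0, 1], [0, 0, -4, 0, 0, 0, 1], [0, 0, -4, 0, 0, 0, 1], [0, -0.5, -4, 0, 0, 0, 1]]}}

```text
time: 13.98
tool_pos: [0.4696, -0.1386, 0.2874]
tool_rot: [-0.0, 0.109, 0.994, -0.0]
contact_force: [1.1, 0.1, -0.2]
gripper_width: 0.999
grasp_force: 0.0
```

{"method": "move_arm", "body": {"rows": [[-3, -0.6, 0, 0, 0, 0, 1], [-3, -0.6, 0, 0, 0, 0, 1], [-3, -0.6, 0, 0, 0, 0, 1], [-3, -0.6, 0, 0, 0, 0, 1], [-3, -0.6, 0, 0, 0, 0, 1], [-3, -0.6, 0, 0, 0, 0, 1], [-3, -0.6, 0, 0, 0, 0, 1], [-3, -0.6, 0, 0, 0, 0, 1], [0, 0, 1.5, 0, 0, 0, 1], [0, 0, 1.5, 0, 0, 0, 1], [0, 0, 0, 0, 0, 0, 1], [0, 0, 0, 0, 0, 0, 1], [0, 0, 0, 0, 0, 0, 1]]}}

```text
time: 15.07
tool_pos: [0.6931, -0.2372, 0.2559]
tool_rot: [-0.0, 0.109, 0.994, -0.0]
contact_force: [-0.6, -0.0, -0.8]
gripper_width: 1.0
grasp_force: 0.0
```

```bash
python3 st.py; cat > br.py <<'E'
import sys
from fit import *
f=sys.argv[1]; d=grab('wrist',f); P=np.array([.5779,-.0401,-.213])
def rad(r,q,x=.071): y=.838-q; return W((x,-r*np.cos(y),.1883-r*np.sin(y)),P)
for q,x in((.395,.062),(.3,.071)): print('pred',proj(f,rad(.1233,q,x))[0].round(1))
h=cv2.cvtColor(d['img'],cv2.COLOR_BGR2HSV)
m=((h[...,0]>12)&(h[...,0]<32)&(h[...,1]>110)&(h[...,2]>50)).astype(np.uint8)
n,l,st,c=cv2.connectedComponentsWithStats(m)
for i in range(1,n):
    if st[i,4]>30: print(st[i],c[i].round(1),np.median(h[l==i],0))
E
python3 br.py v1
```

```text
15.0667 [ 0.1543 -0.1683  0.2559] [-0.6 -0.  -0.8] [ 0.    0.04 -0.01] 0.999579036929874
pred [323.6  70.5]
pred [326.8  82.5]
[315  65  16  21 267] [322.3  74.7] [ 18. 142. 137.]
[ 322  100   48   48 1251] [345.5 122.9] [ 15. 129. 137.]
```

{"method": "move_arm", "body": {"rows": [[-0.9, 3.5, 0, 0, 0, 0, 1], [-0.9, 3.5, 0, 0, 0, 0, 1], [-0.9, 3.5, 0, 0, 0, 0, 1], [-0.9, 3.5, 0, 0, 0, 0, 1], [0, 0, 0, 0, 0, 0, 1], [0, 0, 0, 0, 0, 0, 1], [0, 0, 0, 0, 0, 0, 1]]}}

```text
time: 15.7
tool_pos: [0.7594, -0.1089, 0.257]
tool_rot: [0.001, 0.109, 0.994, -0.0]
contact_force: [-0.8, -0.3, -0.3]
gripper_width: 1.002
grasp_force: 0.0
```

```bash
python3 st.py;python3 br.py v2
```

```text
15.7 [ 0.1919 -0.0288  0.257 ] [-0.8 -0.3 -0.3] [-0.02  0.    0.01] 1.0020474866591895
pred [142.5  18.2]
pred [155.   33.3]
[134  15  19  21 219] [141.7  25.9] [ 19. 141. 189.]
[209  66  49  52 460] [241.1  93.4] [ 17. 116. 204.]
[218  77  30  31 144] [231.6  92.2] [ 16. 124. 190.]
[ 478  185   34   94 2580] [496.1 227.6] [ 23. 163.  96.]
```

{"method": "move_arm", "body": {"rows": [[0, -3.5, 0, 0, 0, 0, 1], [0, -3.5, 0, 0, 0, 0, 1], [0, -3.5, 0, 0, 0, 0, 1], [0, -3.5, 0, 0, 0, 0, 1], [0, -3.5, 0, 0, 0, 0, 1], [0, -3.5, 0, 0, 0, 0, 1], [0, -3.5, 0, 0, 0, 0, 1], [0, 0, 0, 0, 0, 0, 1], [0, 0, 0, 0, 0, 0, 1], [0, 0, 0, 0, 0, 0, 1]]}}

```text
time: 16.58
tool_pos: [0.7057, -0.3488, 0.2559]
tool_rot: [0.0, 0.11, 0.994, 0.0]
contact_force: [0.0, -0.3, 0.1]
gripper_width: 0.999
grasp_force: 0.0
```

```bash
python3 st.py;python3 br.py v3; python3 - <<'E'
from fit import *
P=np.array([.5779,-.0401,-.213])
E
```

```text
16.5833 [ 0.1902 -0.2747  0.2559] [ 0.  -0.3  0.1] [-0.04  0.02 -0.03] 0.9987077845859411
pred [467.6  18.2]
pred [463.7  33.4]
[455  13  19  23 339] [464.3  24.1] [ 19. 142. 135.]
[ 411   66   51   52 1440] [436.5  91.6] [ 14. 137. 192.]
```

```bash
python3 - <<'E'
from h import *
P=np.array([.5779,-.0401,-.213])
c={'v1':(322.3,74.7),'v2':(141.7,25.9),'v3':(464.3,24.1),'w2':(38.64,211.48),'w4':(55.13,244.33),'w5':(189.57,265.59)}
b={**c,'v1':(322.5,75),'v2':(143,25),'v3':(464,24)}
for nm,S in(('c',c),('b',b)):
  for vs in(['v1','v2','v3'],list(c),['v1','v2','v3','w2','w5'],['v2','v3','w5']):
    X=tri([(f,*S[f]) for f in vs]); u=U(X,P); 
    e=max(np.abs(proj(f,X)[0]-S[f]).max() for f in vs)
    print(nm,vs,u.round(4),'r',np.hypot(u[1],.1883-u[2]).round(4),'q',[(.838-np.arctan2(h-u[2],-u[1]+dy)).round(4) for h,dy in((.187,0),(.1883,0),(.1883,.001))],'err',e.round(1))
E
```

```text
c ['v1', 'v2', 'v3'] [ 0.066  -0.1124  0.1347] r 0.1245 q [np.float64(0.4021), np.float64(0.3926), np.float64(0.3961)] err 1.6
c ['v1', 'v2', 'v3', 'w2', 'w4', 'w5'] [ 0.0646 -0.1127  0.1326] r 0.1257 q [np.float64(0.3879), np.float64(0.3786), np.float64(0.3821)] err 3.1
c ['v1', 'v2', 'v3', 'w2', 'w5'] [ 0.0649 -0.1125  0.1328] r 0.1254 q [np.float64(0.389), np.float64(0.3796), np.float64(0.3831)] err 2.8
c ['v2', 'v3', 'w5'] [ 0.0654 -0.1124  0.1322] r 0.1256 q [np.float64(0.3843), np.float64(0.375), np.float64(0.3786)] err 1.9
b ['v1', 'v2', 'v3'] [ 0.0657 -0.1119  0.1334] r 0.1246 q [np.float64(0.3914), np.float64(0.382), np.float64(0.3855)] err 0.9
b ['v1', 'v2', 'v3', 'w2', 'w4', 'w5'] [ 0.0646 -0.1125  0.1325] r 0.1256 q [np.float64(0.3868), np.float64(0.3775), np.float64(0.381)] err 2.3
b ['v1', 'v2', 'v3', 'w2', 'w5'] [ 0.0649 -0.1123  0.1326] r 0.1253 q [np.float64(0.3871), np.float64(0.3777), np.float64(0.3813)] err 2.0
b ['v2', 'v3', 'w5'] [ 0.0652 -0.1121  0.1318] r 0.1255 q [np.float64(0.3806), np.float64(0.3713), np.float64(0.3748)] err 1.2
```

The index comes out at q of about 0.384. I'll go back to the handle.

{"method": "move_arm", "body": {"rows": [[0, 0, -3, 0, 0, 0, 1], [3.04, 1.78, 0, 0, 0, 0, 1], [3.04, 1.78, 0, 0, 0, 0, 1], [3.04, 1.78, 0, 0, 0, 0, 1], [3.04, 1.78, 0, 0, 0, 0, 1], [3.04, 1.78, 0, 0, 0, 0, 1], [3.04, 1.78, 0, 0, 0, 0, 1], [3.04, 1.78, 0, 0, 0, 0, 1], [3.04, 1.78, 0, 0, 0, 0, 1], [3.04, 1.78, 0, 0, 0, 0, 1], [0, 0, 3.4, 0, 0, 0, 1], [0, 0, 3.4, 0, 0, 0, 1], [0, 0, 3.4, 0, 0, 0, 1], [0, 0, 3.4, 0, 0, 0, 1], [0, 0, 3.4, 0, 0, 0, 1], [0, 0, 0, 0, 0, 0, 1], [0, 0, 0, 0, 0, 0, 1], [0, 0, 0, 0, 0, 0, 1]]}}

```text
time: 18.13
tool_pos: [0.4753, -0.1323, 0.1179]
tool_rot: [0.001, 0.108, 0.994, -0.0]
contact_force: [0.1, -0.6, 1.2]
gripper_width: 1.005
grasp_force: 0.0
```

```bash
python3 st.py
```

```text
18.1333 [-0.0808 -0.1118  0.1179] [ 0.1 -0.6  1.2] [-0.02 -0.    0.03] 1.0052750058101607
```

{"method": "move_arm", "body": {"rows": [[0.35, -0.25, 0, 0, 0, 0, 1], [0, 0, 1.5, 0, 0, 0, 1], [0, 0, 1.5, 0, 0, 0, 1], [0, 0, 1.3, 0, 0, 0, 1], [0, 0, 0.9, 0, 0, 0, 1], [0, 0, 0, 0, 0, 0, 1], [0, 0, 0, 0, 0, 0, -1], [0, 0, 0, 0, 0, 0, -1], [0, 0, 0, 0, 0, 0, -1], [0, 0, 0, 0, 0, 0, -1], [0, 0, 0, 0, 0, 0, -1], [0, 0, 0, 0, 0, 0, -1], [0, 0, 0, 0, 0, 0, -1], [0, 0, 0, 0, 0, 0, -1]]}}

```text
time: 19.3
tool_pos: [0.4704, -0.1336, 0.0641]
tool_rot: [0.0, 0.109, 0.994, 0.0]
contact_force: [-0.5, 3.2, 3.1]
gripper_width: 0.122
grasp_force: 58.6
```

```bash
python3 st.py
```

```text
19.3 [-0.0853 -0.1141  0.0641] [-0.5  3.2  3.1] [0.58 0.07 0.09] 0.12151019984168974
```

{"method": "move_arm", "body": {"rows": [[0, -0.44, -0.47, 0, 0, 0, -1], [0, -0.42, -0.485, 0, 0, 0, -1], [0, -0.4, -0.5, 0, 0, 0, -1], [0, -0.38, -0.515, 0, 0, 0, -1], [0, -0.36, -0.53, 0, 0, 0, -1], [0, -0.34, -0.545, 0, 0, 0, -1], [0, -0.315, -0.56, 0, 0, 0, -1], [0, -0.295, -0.57, 0, 0, 0, -1], [0, -0.27, -0.58, 0, 0, 0, -1], [0, -0.15, -0.355, 0, 0, 0, -1], [0, 0, 0, 0, 0, 0, -1], [0, 0, 0, 0, 0, 0, -1], [0, 0, 0, 0, 0, 0, -1], [0, 0, 0, 0, 0, 0, -1]]}}

```text
time: 20.47
tool_pos: [0.4634, -0.1662, 0.1144]
tool_rot: [0.001, 0.109, 0.994, 0.001]
contact_force: [3.0, 4.6, -1.8]
gripper_width: 0.122
grasp_force: 58.5
```

```bash
python3 st.py; python3 - <<'E'
from h import *
P=np.array([.5779,-.0401,-.213]); u=U(manip.state()['tool_pos'],P); c=np.hypot(u[1]+.1141,u[2]-.0641); print('q',2*np.arcsin(c/.3206))
# brass in side/top now & before, averaged
for n in('side','top'):
    f='z'+n; ims=[manip.grab_frame(n) for _ in range(6)]; im=np.mean([d['img'] for d in ims],0); np.savez(f'pics/{f}.npz',mtx=ims[0]['mtx'],R=ims[0]['R'],t=ims[0]['t']); cv2.imwrite(f'pics/{f}.png',im.astype(np.uint8))
    y=.838-.384
    X=W((.0655,-.1253*np.cos(y),.1883-.1253*np.sin(y)),P); pr=proj(f,X)[0]
    h=cv2.cvtColor(im.astype(np.uint8),cv2.COLOR_BGR2HSV).astype(float); yy,xx=np.mgrid[:384,:512]
    w=np.clip(h[...,1]-70,0,None)*((h[...,0]>12)&(h[...,0]<32))*(np.hypot(xx-pr[0],yy-pr[1])<6)
    print(n,'pred',pr.round(1),'obs',(w*xx).sum()/w.sum(),(w*yy).sum()/w.sum(),(w>0).sum())
E
```

```text
20.4667 [-0.0853 -0.1475  0.1144] [ 3.   4.6 -1.8] [ 0.71 -0.7   0.1 ] 0.1218230675641071
q 0.37882915706986664
side pred [237.1 160.6] obs 237.5151515151515 160.12121212121212 3
top pred [295.1 179. ] obs 295.0607638888889 179.69965277777777 13
```

The side and top cameras agree with the index fit to under a pixel. I'll make a small final nudge, let it settle, and hand in.

{"method": "move_arm", "body": {"rows": [[0, -0.03, -0.08, 0, 0, 0, -1], [0, 0, 0, 0, 0, 0, -1], [0, 0, 0, 0, 0, 0, -1], [0, 0, 0, 0, 0, 0, -1], [0, 0, 0, 0, 0, 0, -1], [0, 0, 0, 0, 0, 0, -1]]}}

```text
time: 21.57
tool_pos: [0.4633, -0.1665, 0.1151]
tool_rot: [0.001, 0.109, 0.994, 0.001]
contact_force: [4.5, 3.7, -1.1]
gripper_width: 0.123
grasp_force: 58.5
```

```bash
python3 - <<'E'
from h import *
P=np.array([.5779,-.0401,-.213]); s=manip.state(); u=U(s['tool_pos'],P); c=np.hypot(u[1]+.1141,u[2]-.0641); print('q',2*np.arcsin(c/.3206),u,s['contact_force'],np.abs(s['joint_vel']).max())
print(manip.job_done())
E
```

```text
q 0.3837645126592782 [-0.08526483 -0.14778032  0.11512759] [ 4.48894141  3.70950166 -1.09592117] 0.0012656477376615848
the job is handed in; nothing more can be done
None
```

I slid the cover shut against its end stop, raised the chute and handed the job in still holding the handle at q ≈ 0.384. The index mark measured about 0.38 ± 0.015 from the brass screw; I couldn't see the pointer against the tooth. I also lifted the chute once to about 0.36, set it back down to measure the index, then made the final lift.

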